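# Clip the narrow cutting board into its rack

## Task

Take the narrow cutting board out of the draining stand and push it down, upright, between the spring clips of the metal rack until its lower edge is fully home on the slot floor, then let go. Leave the wide board standing where it is.

Things in the scene. Friction and masses are not known exactly. Their poses are not given: they have to be found in the camera images.
- narrow_board_mid (a point): Centre of the narrow wooden board: 130 mm wide (its x), 15 mm thick (y), 160 mm tall (z, up), about 0.25 kg. It stands on edge, lower edge 12 mm above the work surface, in one of the two loose 36 mm deep slots of a grey draining stand (lift straight up 45 mm or more to clear it); the wide board is in the other, 100 mm away. Grasp its upper part from above, across the thickness.
- slot (a point): Middle of the clip slot's floor, 12 mm above the work surface: a board fully home has its centre 80 mm above this point. x runs along the slot (the board's width lies along it, either way round), y across it, z up. 30 mm above the floor the four sprung clips close to 9 mm; the board pushes them apart: this takes about 10 N downwards, at most 15 N; its own weight is not enough.
- clip_rack: The fixed metal rack, origin under its centre, axes as the slot's: a steel plate 220 x 120 x 12 mm. Heights above the slot floor: two end posts 156 mm apart (x) 58 mm high; mid guide plates 21 mm apart (y) with flared tops 46 mm high; clips 45 mm either side of the middle (x), their flared tops 65 mm high and about 36 mm apart (y).
- wide_board_mid (a point): Centre of the wide wooden board, which stays where it is: 190 mm wide (x), 15 mm thick (y), 160 mm tall (z, up), standing on edge in the other slot of the draining stand, parallel to the narrow one. The two boards, and the stand and the rack, change places from run to run.

How it is judged (in metres and radians):
At the end, for the whole second after the job is handed in: The narrow board stands in the clip slot with its lower edge within 8 mm of the slot floor, its centre within 20 mm of the slot's middle in plan, upright and in line with the slot within 10 degrees; the wide board still stands upright in the stand within 30 mm of where it was (z of narrow_board_mid in the frame of slot between 0.07 and 0.088 m and horizontal distance between narrow_board_mid and slot below 0.02 m and angle between each of narrow_board_mid, wide_board_mid's own z axis and vertical below 0.175 rad and angle between the x axis of narrow_board_mid and the x axis of slot, either way round below 0.175 rad and distance of wide_board_mid from where it was at the start of the episode below 0.03 m); the robot touches nothing.
It fails at once if the wide board is pulled out or knocked over (moved more than 50 mm) (distance of wide_board_mid from where it was at the start of the episode above 0.05 m).
It also fails if it takes over 48 s, if anything falls off the work surface, if the arm or the gripper's body presses on something with over 40 N, if the wrist force passes 120 N, or if a joint passes its speed limit or range.

## Robot

A 6-joint arm with a two-finger parallel gripper is mounted at the origin on the work surface. World frame = base frame: x ahead of the robot, y to its left, z up, the work surface at z = 0. Lengths are in mm, angles in degrees, forces in N, time in s.
With the tool pointing down it reaches from about 350 to 850 mm from the base axis. Payload 8.1 kg.
Tool frame: the origin (TCP) lies midway between the tips of the shut fingers; the grasp point (between the pads) lies 19 mm behind it (hold_point_z is the distance from the TCP to the grasp point, in mm); z points along the fingers, y is the direction in which the jaws open and shut (so a half turn about z gives the same grasp; the last joint's range is limited). The gripper opens to 85 mm and grips with 20 to 120 N. Pads are 22 mm wide; open, the fingers measure 114 mm over their backs; the gripper's body (76 mm by 85 mm) begins 54 mm behind the grasp point. The pads swing forward as they close: fully open they stand 13 mm farther back than shut.
Start: joints at [68.216, 7.471, 85.268, -0, 87.261, -4.893], TCP at [174.307, 574.127, 231.292] pointing down, gripper open.
Joint ranges: [-169.43, 169.43], [-51.17, 129.36], [1.28, 143.12], [-76.62, 256.62], [0, 156.53], [-152.29, 152.29]. Speed limits (degrees/s): [136.94, 136.94, 159.86, 180, 180, 180].

## Interface

Orientations are given as [roll, pitch, yaw] about the fixed x, y, z axes, in that order (R = Rz(yaw) Ry(pitch) Rx(roll)).
In Python, from bench import sense, snapshot, camera_params, hand_in, hold_point_z gives the robot as it stands.
- The arm moves only by the tool servo_tool, never from a script. Its argument "motion" is a list of rows, each a list of 7 numbers: the finger opening in mm, from 0 to 85.4, then the shift along the tool's x, y, z in mm, then the turn, a rotation vector about the tool's x, y, z in rad. A call has 1 to 10 rows; each row shifts and turns the pose as measured when the row begins, along the tool's axes as they then stand; what a row does not reach is not made up. A row lasts 1/10 s, in which the tool goes at most 50 mm and 8.59 degrees, less where a joint would pass 70% of its speed; a pose out of reach is approached as far as the arm can. A call with a gripper value outside its range is refused whole. The fingers move at their own pace and stop on an object; "force" is the grip in N (left out, the last holds). Time passes only in rows, so rows that do not move let the fingers close. It gives the time, the measured TCP pose, the force and the opening at its end, in the units of the state.
- sense(): the state, without advancing time (a new reading comes with each control period).
- snapshot(name): name is "side" or "top"; returns the picture (384x512x3 uint8, blue, green, red); there is no depth.
- camera_params(name): a dict with "fx", "fy", "cx", "cy" (pixels), "D" ([k1, k2, p1, p2, k3] as OpenCV has them; the pictures are not rectified), "R" (3x3) and "t" (3): a world point X has camera coordinates R X + t. Camera axes: x right, y down, z forward; pixel columns grow to the right and rows downward; lengths in mm; the calibration is good to about 2 mm. A picture is of the moment at which its call begins. camera_params takes no time and is no camera call.
- hand_in(): hands the job in, once; it reports no verdict.
The state is a dict: "time": time; "joint_pos": joint angles; "qd": joint speeds; "joint_efforts": joint torques, N m; "tool_pos": TCP position; "tcp_rot": TCP orientation; "ft_force": force on the tool from outside, world axes, zero at the start; "wrist_torque": the same for the moment, N m; "finger_gap": finger opening in mm.
Only numpy, scipy, OpenCV 4.12 (cv2) and the standard library are available. Lean on these libraries where they do the work, as an engineer would, in place of code of your own. Each camera call takes 0.05 s, during which the arm holds its last target. There are 200 camera calls.

## Working session

There is one attempt and no reset: what is moved stays moved. The work goes in short steps, Python scripts to look and compute and a tool call to move; the robot and the scene stay as the last step left them, time stands still between calls to the robot, and variables do not carry over. Pictures are saved under pics/ and viewed, about 8 in all and at most 12, crops included, and the job is handed in when it is done.

Besides the shell and the picture viewer there is one more tool, called after "Request:" as name(argument=value, ...) on one line, values as JSON. servo_tool: Moves the arm, as the interface text tells. Its arguments: {"type":"object","properties":{"motion":{"type":"array"},"force":{"type":"number"}},"required":["motion"]}

```bash
mkdir -p pics; python3 - <<'E'
from bench import *
import cv2
for n in("side","top"):
    im=snapshot(n); cv2.imwrite(f"pics/{n}0.png",im); p=camera_params(n); print(n,{k:(v if not hasattr(v,'tolist') else v.tolist()) for k,v in p.items()})
print(sense(),hold_point_z)
E
```

```text
side {'fx': 387.0409588562155, 'fy': 387.0409588562155, 'cx': 258.81873493377316, 'cy': 198.21408084418132, 'D': [-0.057027781287850396, 0.0, 0.0, 0.0, 0.0], 'R': [[0.7832541434669208, -0.6216730186206748, 0.005966964132492369], [-0.2945044192570349, -0.3794684819229669, -0.8770808504722675], [0.5475217747085288, 0.685219912981327, -0.48030571209791584]], 't': [-411.0847628180006, 261.23767065417894, 499.98710993634467]}
top {'fx': 476.8529324521512, 'fy': 476.8529324521512, 'cx': 245.8746079328165, 'cy': 189.95083201379717, 'D': [-0.0823633388695197, 0.0, 0.0, 0.0, 0.0], 'R': [[0.01969065880341585, -0.9990445539023246, 0.03901611556771678], [-0.9972929840811808, -0.022391362916431092, -0.07003806657239077], [0.07084477297826157, -0.03753140264965656, -0.9967810250786319]], 't': [-13.002013462387115, 562.9285920512332, 1044.3292960780946]}
{'time': 0.1, 'joint_pos': array([ 6.82159414e+01,  7.51295181e+00,  8.53258024e+01, -7.81776951e-05,
        8.72586249e+01, -4.89448337e+00]), 'qd': array([-0.08525333, -0.11735336, -0.20300384,  0.02391301, -0.10472087,
        0.06438295]), 'joint_efforts': array([ 1.39253742e-03, -5.70953429e+01, -5.01942372e+01, -7.18088859e-05,
        8.39458604e-03,  1.54714053e-05]), 'tool_pos': array([174.12413466, 573.6562553 , 230.30019403]), 'tcp_rot': array([-1.79902969e+02, -8.23067480e-03,  1.63110422e+02]), 'ft_force': array([ 0.30104106, -0.03948479, -0.23307633]), 'wrist_torque': array([-0.00947717, -0.03714783,  0.01592679]), 'finger_gap': 85.53562798674751} 18.700000000000003
```

View pics/side0.png

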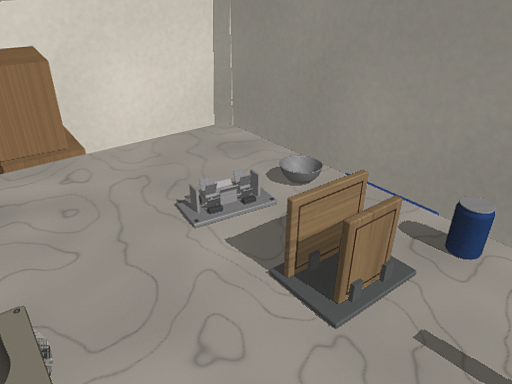

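View pics/top0.png

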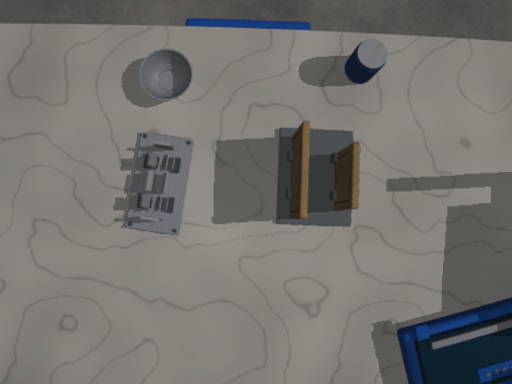

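The side view shows the narrow board in front at about (370,250), the wide one behind it, and the rack at (225,195). In the top view the narrow board is at (347,175), the wide one at (300,170), and the rack at (160,184). I'll zoom in on the top view.

```bash
python3 - <<'E'
import cv2,numpy as np
im=cv2.imread("pics/top0.png")
a=im[125:240,118:203];b=im[115:230,275:365]
c=np.hstack([cv2.resize(x,None,fx=4.5,fy=5,interpolation=cv2.INTER_CUBIC) if 0 else cv2.resize(x,None,fx=4.5,fy=4.5,interpolation=cv2.INTER_CUBIC) for x in(a,b)])
cv2.imwrite("pics/c1.png",c);print(c.shape)
E
```

```text
(518, 787, 3)
```

View pics/c1.png

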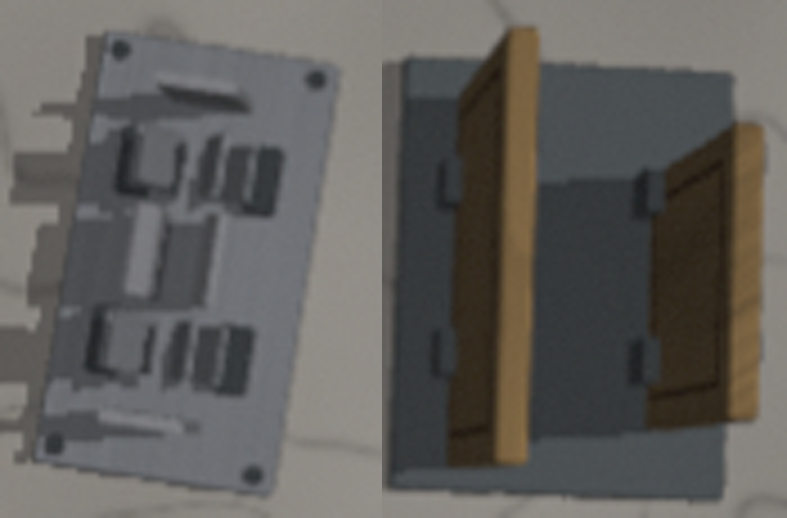

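The crop shows the bright top face of the narrow board with corners near (735,124), (763,124), (757,418), (727,420). It also shows the wide board's top face and the rack's four plate corners. Next I cast rays onto z=172 and z=12.

```bash
cat > h.py <<'E'
import numpy as np,cv2
from bench import *
def ray(n,uv,z):
    p=camera_params(n);K=np.array([[p['fx'],0,p['cx']],[0,p['fy'],p['cy']],[0,0,1]])
    R=np.array(p['R']);t=np.array(p['t'])
    q=cv2.undistortPoints(np.array(uv,float).reshape(-1,1,2),K,np.array(p['D'])).reshape(-1,2)
    d=np.c_[q,np.ones(len(q))]@R;c=-R.T@t
    return c+d*((z-c[2])/d[:,2])[:,None]
def proj(n,X):
    p=camera_params(n);K=np.array([[p['fx'],0,p['cx']],[0,p['fy'],p['cy']],[0,0,1]])
    return cv2.projectPoints(np.array(X,float).reshape(-1,1,3),cv2.Rodrigues(np.array(p['R']))[0],np.array(p['t']),K,np.array(p['D']))[0].reshape(-1,2)
def quad(P):
    c=P.mean(0);L=(P[0]+P[1]-P[2]-P[3])/2;W=(P[0]+P[3]-P[1]-P[2])/2
    print(c.round(1),'len',np.linalg.norm(L).round(1),'wid',np.linalg.norm(W).round(1),'yaw',np.degrees(np.arctan2(L[1],L[0])).round(2))
E
python3 - <<'E'
from h import *
f=lambda uv,x0,y0,s:[((u-s+.5)/4.5-.5+x0,(v+.5)/4.5-.5+y0) for u,v in uv]
nb=f([(735,124),(763,124),(757,418),(727,420)],275,115,382)
wb=f([(511,28),(538,28),(527,463),(497,463)],275,115,382)
rk=f([(103,33),(340,68),(272,495),(35,458)],118,125,0)
sc=f([(121,49),(316,79),(252,475),(54,443)],118,125,0)
N=ray('top',nb,172);quad(N);W=ray('top',wb,172);quad(W);P=ray('top',rk,12);quad(P);quad(ray('top',sc,12))
for X in(N,W,P):print(proj('side',X).round(0).tolist())
s=sense();print(s['tool_pos'],s['tcp_rot'])
E
```

```text
[ 586.6 -207.8  172. ] len 128.2 wid 12.8 yaw -1.25
[ 595.8 -108.7  172. ] len 188.0 wid 12.3 yaw -1.07
[575.3 193.2  12. ] len 215.5 wid 119.6 yaw -7.16
[576.2 194.   12. ] len 200.0 wid 99.3 yaw -7.5
[[395.0, 196.0], [402.0, 198.0], [350.0, 224.0], [343.0, 220.0]]
[[363.0, 170.0], [368.0, 172.0], [293.0, 202.0], [287.0, 199.0]]
[[251.0, 182.0], [276.0, 201.0], [194.0, 225.0], [175.0, 202.0]]
[174.12413466 573.6562553  230.30019403] [-1.79902969e+02 -8.23067480e-03  1.63110422e+02]
```

The sizes (128×13, 188×12, 215×120 mm), the 99 mm board spacing and the side-view reprojections all agree with what was given. Now I move toward the narrow board.

Request:
servo_tool(motion=[[85,0,0,-20,0,0,-0.137],[85,0,0,-20,0,0,-0.137],[85,-20,-38,0,0,0,0],[85,-20,-38,0,0,0,0],[85,-20,-38,0,0,0,0],[85,-20,-38,0,0,0,0],[85,-20,-38,0,0,0,0],[85,-20,-38,0,0,0,0],[85,-20,-38,0,0,0,0],[85,-20,-38,0,0,0,0]], force=60)

```text
time: 1.1
tool_pos: [331.9, 259.2, 266.3]
tcp_rot: [-179.4, -0.3, -180.0]
ft_force: [0.7, -0.7, 1.1]
finger_gap: 84.9
```

Request:
servo_tool(motion=[[85,-24,-42,0,0,0,0],[85,-24,-42,0,0,0,0],[85,-24,-42,0,0,0,0],[85,-24,-42,0,0,0,0],[85,-24,-42,0,0,0,0],[85,-24,-42,0,0,0,0],[85,-24,-42,0,0,0,0],[85,-24,-42,0,0,0,0],[85,-24,-42,0,0,0,0],[85,0,0,0,0,0,0]])

```text
time: 2.1
tool_pos: [551.2, -139.1, 264.2]
tcp_rot: [-179.5, -0.5, 179.8]
ft_force: [-1.3, 1.1, -0.2]
finger_gap: 84.8
```

```bash
cat > st.py <<'E'
from h import *
from scipy.spatial.transform import Rotation as Ro
import sys
def delta(x,y,z,yaw):
    s=sense();R=Ro.from_euler('xyz',s['tcp_rot'],degrees=True);G=Ro.from_euler('xyz',[180,0,yaw],degrees=True)
    print('pos',s['tool_pos'].round(1),'rot',s['tcp_rot'].round(2),'F',s['ft_force'].round(1),'gap',round(s['finger_gap'],1),'t',s['time'],'j6',s['joint_pos'][5].round(0))
    print('shift',R.inv().apply(np.array([x,y,z])-s['tool_pos']).round(1),'turn',(R.inv()*G).as_rotvec().round(3))
if __name__=='__main__': delta(*map(float,sys.argv[1:]))
E
python3 st.py 586.6 -207.8 128 178.8
```

```text
pos [ 551.2 -139.1  264.2] rot [-179.46   -0.54  179.77] F [-1.3  1.1 -0.2] gap 84.8 t 2.1 j6 -109.0
shift [-36.9 -67.3 136.5] turn [-0.01  -0.009  0.017]
```

Request:
servo_tool(motion=[[85,-18,-33,0,-0.01,-0.009,0.017],[85,-18,-33,0,0,0,0],[85,0,0,30,0,0,0],[85,0,0,0,0,0,0]])

```text
time: 2.5
tool_pos: [586.4, -208.3, 230.1]
tcp_rot: [179.8, -0.3, 178.6]
ft_force: [0.4, -0.7, -0.3]
finger_gap: 85.0
```

```bash
python3 st.py 586.6 -207.8 128 178.8; python3 - <<'E'
from h import *
a=snapshot('top')[90:240,250:420];b=snapshot('side')[110:310,280:440]
c=np.hstack([cv2.resize(a,(430,380)),cv2.resize(b,(304,380))]);cv2.imwrite('pics/c2.png',c)
E
```

```text
pos [ 586.4 -208.3  230.1] rot [179.78  -0.29 178.64] F [ 0.4 -0.7 -0.3] gap 85.0 t 2.5 j6 -113.0
shift [-7.00e-01  1.00e-01  1.02e+02] turn [ 0.004 -0.005 -0.003]
```

View pics/c2.png

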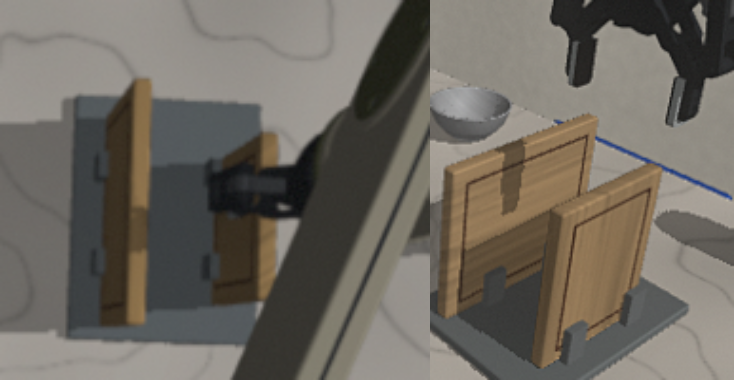

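The fingers hang above the narrow board, with the board top at about (605,190) in the right panel lying between them, and both boards are unmoved. I'll descend and close.

Request:
servo_tool(motion=[[85,0,0,25,0,0,0],[85,0,0,25,0,0,0],[85,0,0,25,0,0,0],[85,0,0,25,0,0,0],[85,0,0,0,0,0,0],[0,0,0,0,0,0,0],[0,0,0,0,0,0,0],[0,0,0,0,0,0,0],[0,0,0,0,0,0,0],[0,0,0,0,0,0,0]], force=80)

```text
time: 3.6
tool_pos: [597.7, -206.0, 156.1]
tcp_rot: [-179.5, 1.6, 179.1]
ft_force: [-1.5, -0.5, 0.7]
finger_gap: 13.1
```

```bash
python3 st.py 586.6 -207.8 330 178.8
```

```text
pos [ 597.7 -206.   156.1] rot [-179.46    1.6   179.13] F [-1.5 -0.5  0.7] gap 13.1 t 3.6 j6 -113.0
shift [   6.2   -3.6 -174.1] turn [-0.009  0.028  0.006]
```

The descent stopped short: TCP z is 156, x is 11 mm off, and the grip is shallow. I'll reopen and re-seat.

Request:
servo_tool(motion=[[85,0,0,0,0,0,0],[85,0,0,0,0,0,0],[85,0,0,0,0,0,0],[85,0,0,0,0,0,0],[85,0,0,0,0,0,0]])

```text
time: 4.1
tool_pos: [597.9, -206.3, 156.6]
tcp_rot: [-179.4, 1.6, 179.1]
ft_force: [0.9, -0.5, 0.4]
finger_gap: 83.4
```

```bash
python3 st.py 586.6 -207.8 128 178.8;python3 - <<'E'
from h import *
a=snapshot('top')[90:240,250:420];b=snapshot('side')[110:310,280:440]
c=np.hstack([cv2.resize(a,(430,380)),cv2.resize(b,(304,380))]);cv2.imwrite('pics/c3.png',c)
s=sense();print(s['joint_pos'].round(1),s['wrist_torque'].round(2))
E
```

```text
pos [ 597.9 -206.3  156.6] rot [-179.44    1.63  179.1 ] F [ 0.9 -0.5  0.4] gap 83.4 t 4.1 j6 -113.0
shift [12.1 -1.4 28.3] turn [-0.01   0.029  0.005]
[-2.380e+01  1.330e+01  8.660e+01  1.000e-01  7.840e+01 -1.129e+02] [ 0.03  0.01 -0.02]
```

View pics/c3.png

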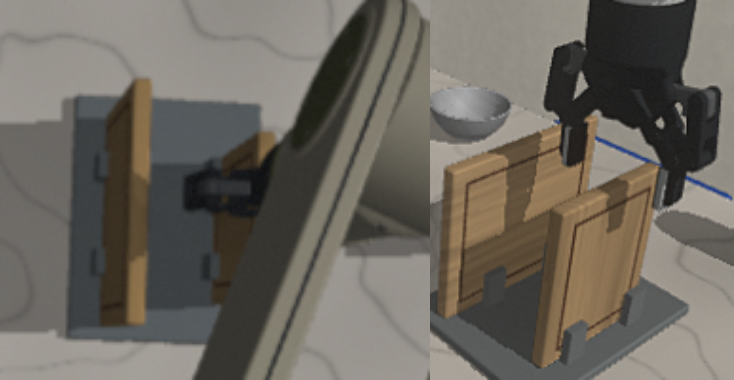

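Nothing was disturbed; the servo simply lagged and drifted. I'll correct with smaller rows.

Request:
servo_tool(motion=[[85,12,-1.4,0,-0.01,0.029,0.005],[85,0,0,0,0,0,0],[85,0,0,10,0,0,0],[85,0,0,10,0,0,0],[85,0,0,0,0,0,0]])

```text
time: 4.7
tool_pos: [586.2, -207.3, 134.1]
tcp_rot: [180.0, 0.0, 178.8]
ft_force: [0.5, 0.8, 0.2]
finger_gap: 85.2
```

```bash
python3 st.py 586.6 -207.8 128 178.8
```

```text
pos [ 586.2 -207.3  134.1] rot [1.7998e+02 3.0000e-02 1.7883e+02] F [0.5 0.8 0.2] gap 85.2 t 4.7 j6 -113.0
shift [-0.4 -0.5  6.1] turn [0.    0.001 0.   ]
```

Request:
servo_tool(motion=[[85,0,-0.5,8,0,0,0],[0,0,0,0,0,0,0],[0,0,0,0,0,0,0],[0,0,0,0,0,0,0],[0,0,0,0,0,0,0],[0,0,0,0,0,0,0],[0,0,0,0,0,0,0]], force=80)

```text
time: 5.4
tool_pos: [586.5, -207.6, 125.2]
tcp_rot: [180.0, 0.0, 178.9]
ft_force: [0.1, 0.8, -1.9]
finger_gap: 14.4
```

```bash
python3 st.py 586.6 -207.8 128 178.8
```

```text
pos [ 586.5 -207.6  125.2] rot [1.7998e+02 4.0000e-02 1.7885e+02] F [ 0.1  0.8 -1.9] gap 14.4 t 5.4 j6 -113.0
shift [-0.1 -0.2 -2.8] turn [0.    0.001 0.001]
```

Gripped at a gap of 14.4 mm, with the TCP 113 mm above the board's lower edge. Next I lift straight up, gently at first.

Request:
servo_tool(motion=[[0,0,0,-10,0,0,0],[0,0,0,-10,0,0,0],[0,0,0,-10,0,0,0],[0,0,0,-10,0,0,0],[0,0,0,-10,0,0,0],[0,0,0,0,0,0,0]])

```text
time: 6.0
tool_pos: [586.7, -207.7, 180.6]
tcp_rot: [-180.0, 0.1, 178.9]
ft_force: [0.7, -0.7, -2.8]
finger_gap: 14.1
```

```bash
python3 st.py 586.6 -207.8 320 178.8
```

```text
pos [ 586.7 -207.7  180.6] rot [-1.8000e+02  1.0000e-01  1.7885e+02] F [ 0.7 -0.7 -2.8] gap 14.1 t 6.0 j6 -113.0
shift [-2.000e-01 -1.000e-01 -1.394e+02] turn [-0.     0.002  0.001]
```

The wrist carries about 2.5 N, which matches the board's weight. I continue upward.

Request:
servo_tool(motion=[[0,0,0,-18,0,0,0],[0,0,0,-18,0,0,0],[0,0,0,-18,0,0,0],[0,0,0,-18,0,0,0],[0,0,0,-18,0,0,0],[0,0,0,-18,0,0,0],[0,0,0,-18,0,0,0],[0,0,0,-12,0,0,0],[0,0,0,0,0,0,0]])

```text
time: 6.9
tool_pos: [585.4, -207.1, 322.2]
tcp_rot: [179.9, -0.1, 178.9]
ft_force: [-0.1, 0.5, -1.4]
finger_gap: 13.8
```

```bash
python3 st.py 576 194 320 172.6; python3 - <<'E'
from h import *
cv2.imwrite('pics/s4.png',snapshot('side'))
E
```

```text
pos [ 585.4 -207.1  322.2] rot [ 1.7992e+02 -8.0000e-02  1.7885e+02] F [-0.1  0.5 -1.4] gap 13.8 t 6.9 j6 -113.0
shift [ 17.4 400.9   2.8] turn [ 0.001 -0.002  0.109]
```

View pics/s4.png

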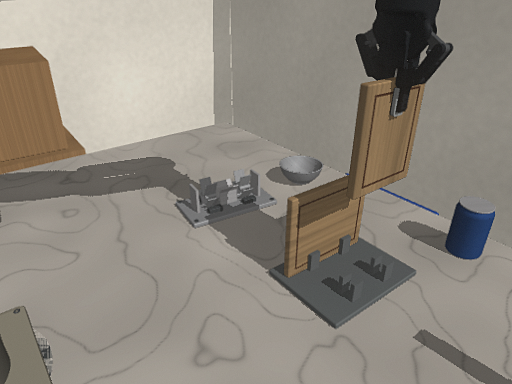

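The board is held upright with its bottom at about z=209, from (350,195) to (410,165), and the wide board still stands. I move across to the rack.

Request:
servo_tool(motion=[[0,1,35,0,0,0,0],[0,1,38,0,0,0,0],[0,1,38,0,0,0,0],[0,1,38,0,0,0,0],[0,1,38,0,0,0,0],[0,1,38,0,0,0,0.027],[0,1,38,0,0,0,0.027],[0,1,38,0,0,0,0.027],[0,1,35,0,0,0,0.027],[0,0,0,0,0,0,0]])

```text
time: 7.95
tool_pos: [584.0, 140.2, 304.1]
tcp_rot: [180.0, -1.4, 172.1]
ft_force: [-1.2, -0.7, -0.9]
finger_gap: 14.1
```

```bash
python3 st.py 576 194 230 172.6
```

```text
pos [584.  140.2 304.1] rot [179.97  -1.39 172.14] F [-1.2 -0.7 -0.9] gap 14.1 t 7.95 j6 -74.0
shift [13.5 52.2 74.5] turn [ 0.001 -0.024 -0.008]
```

Request:
servo_tool(motion=[[0,6,26,0,0.001,-0.024,-0.008],[0,7,26,0,0,0,0],[0,0,0,20,0,0,0],[0,0,0,20,0,0,0],[0,0,0,20,0,0,0],[0,0,0,0,0,0,0]])

```text
time: 8.55
tool_pos: [574.6, 193.8, 233.7]
tcp_rot: [-179.7, -0.5, 172.8]
ft_force: [-0.6, 0.4, -3.1]
finger_gap: 14.4
```

```bash
python3 st.py 576 194 210 172.6
```

```text
pos [574.6 193.8 233.7] rot [-179.68   -0.5   172.82] F [-0.6  0.4 -3.1] gap 14.4 t 8.55 j6 -69.0
shift [-1.6  0.5 23.7] turn [-0.006 -0.009  0.004]
```

Request:
servo_tool(motion=[[0,-1.6,0.5,12,-0.006,-0.009,0.004],[0,0,0,10,0,0,0],[0,0,0,0,0,0,0]])

```text
time: 8.85
tool_pos: [575.7, 192.5, 210.4]
tcp_rot: [-180.0, -0.1, 172.5]
ft_force: [-0.8, -0.4, -1.6]
finger_gap: 14.1
```

```bash
python3 st.py 576 194 210 172.6;python3 - <<'E'
from h import *
a=snapshot('top')[110:250,90:230];b=snapshot('side')[70:240,150:300]
c=np.hstack([cv2.resize(a,(400,440)),cv2.resize(b,(388,440),interpolation=cv2.INTER_CUBIC)]);cv2.imwrite('pics/c5.png',c)
E
```

```text
pos [575.7 192.5 210.4] rot [-1.7995e+02 -1.0000e-01  1.7255e+02] F [-0.8 -0.4 -1.6] gap 14.1 t 8.85 j6 -69.0
shift [-0.1  1.6  0.4] turn [-0.001 -0.002 -0.001]
```

View pics/c5.png

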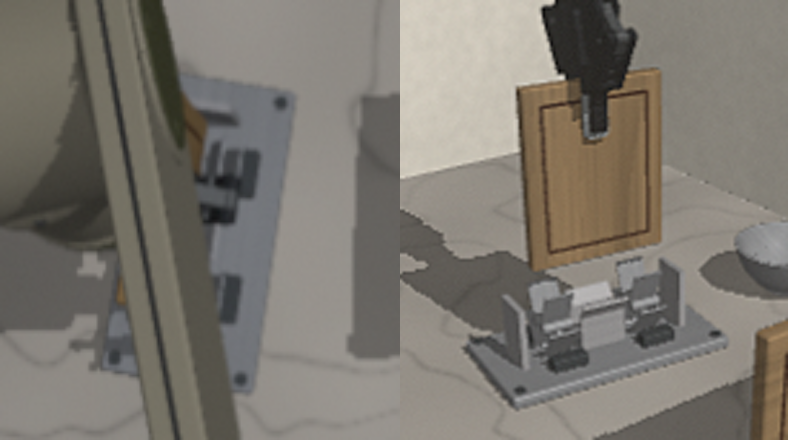

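The board hangs over the slot, between the end posts and in line with it. I descend into the flares.

Request:
servo_tool(motion=[[0,0,1.6,8,0,0,0],[0,0,0,8,0,0,0],[0,0,0,8,0,0,0],[0,0,0,6,0,0,0],[0,0,0,6,0,0,0],[0,0,0,0,0,0,0]])

```text
time: 9.55
tool_pos: [577.9, 194.7, 175.2]
tcp_rot: [179.9, 0.2, 172.6]
ft_force: [0.4, 0.4, -2.2]
finger_gap: 13.9
```

```bash
python3 st.py 576 194 150 172.6
```

```text
pos [577.9 194.7 175.2] rot [179.94   0.19 172.56] F [ 0.4  0.4 -2.2] gap 13.9 t 9.55 j6 -69.0
shift [ 1.9 -1.  25.2] turn [ 0.001  0.003 -0.001]
```

No side force, so it is going in freely. I keep lowering in small steps, with a firmer grip.

Request:
servo_tool(motion=[[0,1.9,-1,5,0.001,0.003,-0.001],[0,0,0,5,0,0,0],[0,0,0,5,0,0,0],[0,0,0,5,0,0,0]], force=110)

```text
time: 9.95
tool_pos: [577.2, 194.3, 156.3]
tcp_rot: [179.9, 0.2, 172.6]
ft_force: [-1.2, 0.8, 7.7]
finger_gap: 13.9
```

```bash
python3 st.py 576 194 125 172.6
```

```text
pos [577.2 194.3 156.3] rot [179.92   0.22 172.63] F [-1.2  0.8  7.7] gap 13.9 t 9.95 j6 -69.0
shift [ 1.2 -0.5 31.3] turn [0.001 0.004 0.   ]
```

It meets the clips at a lower-edge height of about 43 mm, as expected (30 + 12), with little side force. I push on.

Request:
servo_tool(motion=[[0,0,0,5,0,0,0],[0,0,0,5,0,0,0],[0,0,0,5,0,0,0],[0,0,0,5,0,0,0]])

```text
time: 10.35
tool_pos: [578.9, 194.2, 137.3]
tcp_rot: [179.9, 0.5, 172.6]
ft_force: [-0.3, -0.4, 3.0]
finger_gap: 13.6
```

```bash
python3 st.py 576 194 125 172.6
```

```text
pos [578.9 194.2 137.3] rot [179.87   0.46 172.61] F [-0.3 -0.4  3. ] gap 13.6 t 10.35 j6 -69.0
shift [ 3.  -0.6 12.2] turn [0.002 0.008 0.   ]
```

Request:
servo_tool(motion=[[0,1.5,0,4,0,0.008,0],[0,0,0,4,0,0,0],[0,0,0,3,0,0,0]])

```text
time: 10.65
tool_pos: [577.8, 194.3, 125.1]
tcp_rot: [179.9, 0.0, 172.6]
ft_force: [0.6, -0.6, 3.3]
finger_gap: 13.6
```

```bash
python3 st.py 576 194 125 172.6
```

```text
pos [577.8 194.3 125.1] rot [179.87   0.   172.6 ] F [ 0.6 -0.6  3.3] gap 13.6 t 10.65 j6 -69.0
shift [ 1.7 -0.5  0.1] turn [0.002 0.    0.   ]
```

At the predicted home height. I press a little further to feel the floor.

Request:
servo_tool(motion=[[0,0,0,2,0,0,0],[0,0,0,2,0,0,0]])

```text
time: 10.85
tool_pos: [578.0, 194.6, 124.9]
tcp_rot: [179.9, 0.0, 172.6]
ft_force: [-9.9, -3.7, 20.6]
finger_gap: 14.1
```

```bash
python3 st.py 576 194 125 172.6
```

```text
pos [578.  194.6 124.9] rot [1.7985e+02 4.0000e-02 1.7262e+02] F [-9.9 -3.7 20.6] gap 14.1 t 10.85 j6 -69.0
shift [ 1.9 -0.9 -0.1] turn [0.003 0.001 0.   ]
```

The force jumped to 20 N without further travel, so the edge is on the floor. I release and check before retreating.

Request:
servo_tool(motion=[[85,0,0,0,0,0,0],[85,0,0,0,0,0,0],[85,0,0,0,0,0,0],[85,0,0,0,0,0,0],[85,0,0,0,0,0,0],[85,0,0,-15,0,0,0],[85,0,0,-20,0,0,0],[85,0,0,-20,0,0,0],[85,0,0,-20,0,0,0],[85,0,0,-20,0,0,0]])

```text
time: 11.85
tool_pos: [574.3, 194.2, 220.0]
tcp_rot: [-180.0, -0.5, 172.6]
ft_force: [0.3, -0.2, 0.1]
finger_gap: 84.7
```

Request:
servo_tool(motion=[[85,0,0,-20,0,0,0],[85,20,0,-20,0,0,0],[85,35,0,0,0,0,0],[85,35,0,0,0,0,0],[85,35,0,0,0,0,0],[85,35,0,0,0,0,0],[85,35,0,0,0,0,0],[85,0,0,0,0,0,0],[85,0,0,0,0,0,0]])

```text
time: 12.75
tool_pos: [378.2, 220.4, 278.4]
tcp_rot: [179.5, 0.5, 172.6]
ft_force: [0.4, -0.8, 0.2]
finger_gap: 85.1
```

```bash
python3 st.py 576 194 125 172.6; python3 - <<'E'
from h import *
T=snapshot('top');cv2.imwrite('pics/top6.png',T)
a=T[110:250,100:320];b=snapshot('side')[70:320,150:430]
c=np.hstack([cv2.resize(a,(440,280)),cv2.resize(b,(314,280))])
c=np.vstack([c,np.hstack([cv2.resize(T[120:250,110:210],(230,300)),np.zeros((300,524,3),np.uint8)])]);
c[280:,230:620]=cv2.resize(b[60:160,20:150],(390,300));cv2.imwrite('pics/c6.png',c)
E
```

```text
pos [378.2 220.4 278.4] rot [179.45   0.52 172.57] F [ 0.4 -0.8  0.2] gap 85.1 t 12.75 j6 -59.0
shift [-198.2   -2.1  155.2] turn [ 0.01   0.009 -0.001]
```

View pics/c6.png

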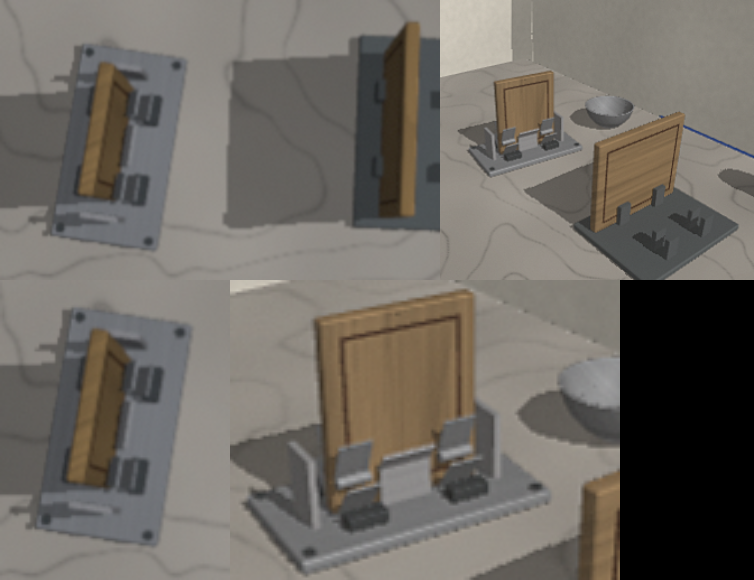

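The board stands upright in the clips between the posts, the wide board stands in the stand, and the arm is clear. One numeric check: the top-face corners are about (91,330), (109,331), (86,486), (67,484) in the bottom-left panel.

```bash
python3 - <<'E'
from h import *
uv=[(110+u/2.3,120+(v-280)/2.3077) for u,v in[(91,330),(109,331),(86,486),(67,484)]]
quad(ray('top',uv,172))
a=cv2.imread('pics/top0.png')[115:230,275:318];b=cv2.imread('pics/top6.png')[115:230,275:318]
f=lambda i:((lambda h:(h[...,0]>8)&(h[...,0]<22)&(h[...,1]>90)&(h[...,2]>90))(cv2.cvtColor(i,cv2.COLOR_BGR2HSV)))
for i in(a,b):
    m=np.argwhere(f(i));print(len(m),m.mean(0).round(1))
print(hand_in())
E
```

```text
[576.4 191.3 172. ] len 129.6 wid 15.4 yaw -6.64
622 [54.3 29.8]
618 [54.  29.7]
the job is handed in; nothing more can be done
None
```

I moved the narrow board from the draining stand into the rack's clip slot, let go, backed the arm off and handed the job in at about 12.8 s of the 48 s.

- **Insertion:** The board met the clips with its lower edge at about 43 mm. It stopped at the expected home height, where the wrist force jumped from 3 N to 20.6 N without further travel, so I took that as the slot floor.
- **Final position of the narrow board:** The last picture puts its top face at (576, 191) mm, about 3 mm from the slot middle I measured, (576, 194). Its yaw is −6.6° against about −7.4° for the slot.
- **Wide board:** It shifted by less than a pixel between the first and last top views.
- **What went wrong:** The first grasp attempt stopped about 28 mm too high and 11 mm off in x because the arm lagged. I reopened the gripper, corrected the pose and gripped again; the pictures showed nothing had moved.
- **Slight disagreements:** The gripper read 13.6–14.4 mm while holding the 15 mm board. My two estimates of the rack centre (plate corners and screws) differed by about 1 mm.

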